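# Slide the covered sample dish to the inspection mark and uncover it

### The arm

A 6-joint arm with a two-finger parallel gripper is mounted at the origin on the work surface. World frame = base frame: x ahead of the robot, y to its left, z up, the work surface at z = 0. Lengths are in m, angles in rad, forces in N, time in s.
With the tool pointing down it reaches from about 0.3 to 0.775 m from the base axis. Payload 14.6 kg.
Tool frame: the origin (TCP) lies midway between the tips of the shut fingers; the grasp point (between the pads) lies 19 mm behind it; z points along the fingers, y is the line along which they close (so a half turn about z gives the same grasp; the last joint's range is limited). The gripper opens to 94 mm and grips with 3 to 60 N. Pads are 16 mm wide; open, the fingers measure 119 mm over their backs; the gripper's body (75 mm by 177 mm) begins 78 mm behind the grasp point.
Start: joints at [-0.067, 0.3, 1.521, -0, 1.321, -0.067], TCP at [0.55, -0, 0.205] pointing down, gripper open.
Joint ranges: [-3.03, 3.03], [-0.79, 2.21], [0.23, 2.52], [-1.04, 4.18], [0, 3.07], [-2.55, 2.55]. Speed limits (rad/s): [2.22, 2.22, 2.57, 3.14, 3.14, 3.14].

### API

Orientations are given as [roll, pitch, yaw] about the fixed x, y, z axes, in that order (R = Rz(yaw) Ry(pitch) Rx(roll)).
In Python, from station import ctrl gives the robot as it stands. The module is installed in compiled form; this text tells all that it offers.
- The arm moves only by the tool servo_tool, never from a script. Its argument "plan" is a list of rows, each a list of 7 numbers: the opening in per cent of the stroke, from 0 (shut) to 100 (fully open), then the shift along the tool's x, y, z in m, then the turn, a rotation vector about the tool's x, y, z in rad. A call has exactly 8 rows; each row shifts and turns the commanded pose from where the row before left it, along the tool's axes as they then stand; what a row does not reach is not made up. A row lasts 1/8 s, in which the tool goes at most 62.5 mm and 10.7 degrees, less where a joint would pass 70% of its speed; a pose out of reach is approached as far as the arm can. A call with a gripper value outside its range is refused whole. The fingers move at their own pace and stop on an object; "force" is the grip in N (left out, the last holds). Time passes only in rows, so rows that do not move let the fingers close, or fill a call up. It gives the time, the measured TCP pose, the force, the opening and the grip force at its end, in the units of the state.
- ctrl.get_obs(): the state, without advancing time (a new reading comes with each control period).
- ctrl.camera(name): name is "scene" or "side" or "wrist"; returns a dict with "pixels" (400x640x3 uint8, red, green, blue), "z_map" (400x640 float32, m along the optical axis (not along the pixel's ray), 0 where there is no reading), "mtx" (3x3 intrinsics, pixels), "pose" (4x4, takes a point from camera to world coordinates). Camera axes: x right, y up, looking along -z (the intrinsics and any distortion apply to the point x, -y, -z); pixel columns grow to the right and rows downward; lengths in m; the calibration is good to about 2 mm. A picture is of the moment at which its call begins.
- ctrl.hand_in(): hands the job in; it is judged then, once.
The state is a dict: "time_s": time; "qpos": joint angles; "joint_vel": joint speeds; "tau": joint torques, N m; "ee_pos": TCP position; "eef_rot": TCP orientation; "force": force on the tool from outside, world axes, zero at the start; "moment": the same for the moment, N m; "grip_width": finger opening in m; "grip_force": force on a finger pad.
Only numpy, scipy, OpenCV 4.12 (cv2) and the standard library are available. Lean on these libraries where they do the work, as an engineer would, in place of code of your own. Each camera call takes 0.05 s, during which the arm holds its last target. There are 200 camera calls.

### The job

Slide the covered sample dish by its red handle across the black plate, without lifting or tipping it and with its lid still on, until it is centred in the blue ring with its handle along the blue stripe. Then take the lid off by its orange knob and set it down, without dropping it, in the middle of the grey lid pad, knob up. Leave the dish in place and do not disturb the slide box, the bottle or the computer mouse.

Things in the scene. Friction and masses are not known exactly. Their poses are not given: they have to be found in the camera images.
- plate: fixed flat black plate, 260 (x) by 480 (y) mm, 12 mm thick, on the bench; origin at the centre of its underside, its top 12 mm above. Three flat printed positions on it, in any order: a white, a yellow and a blue ring, each with a stripe of its colour. The dish starts on the white one.
- mark_blue: printed blue ring, inner diameter 116 mm, outer 136 mm, where the dish must go; origin at its centre on the plate's top surface; its stripe, 16 mm wide, runs from the ring along its own -x, from 67 to 142 mm from the centre. Printed: no height to speak of. The stripe points roughly towards the robot (within about 30 degrees).
- blue_stripe (a point): point on the blue stripe 100 mm from the blue ring's centre, on the plate's top surface; the dish_handle point must come above it
- dish: loose round aluminium dish, outer diameter 110 mm, 32 mm high, wall 4 mm, floor 6 mm, about 0.4 kg, flat underside resting on the plate; origin at the centre of its underside, z up. A straight red bar handle runs out level along its own -x, from 52 to 136 mm from the centre, 14 mm wide, 12 mm high, its middle 26 mm above the underside (20 mm free below it). Roughly towards the robot at the start (within 40 degrees).
- dish_handle (a point): middle of the grip on the dish's handle: 100 mm from the dish's centre along its -x, 26 mm above its underside
- lid: loose clear lid lying on the dish, about 0.12 kg: a plug 94 mm in diameter and 6 mm high hangs inside the dish (4 mm play all round), above it a flange 114 mm in diameter and 4 mm thick rests on the rim, above that an orange upright knob 24 mm in diameter and 36 mm high. Origin at the centre of the plug's underside (26 mm above the dish's underside when seated), z up; flange top at 10 mm, knob top at 46 mm. Set down on a flat surface it rests on the plug's underside.
- coupon: flat circuit coupon 54 by 54 by 4 mm, 25 g, lying loose inside the dish on its floor; it must stay in the dish; origin at the centre of its underside
- lid_pad: fixed grey pad 150 by 150 mm, 6 mm thick, on the bench to the left or right of the plate, with a white circle of 136 mm diameter printed on it; origin at the centre of its underside, top 6 mm above
- slide_box: bystander: closed blue and white slide box, 102 by 132 mm, 35 mm high, on the opposite side of the plate from the lid pad; origin at the centre of its underside
- bottle: bystander: small bottle, 60 mm in diameter, 140 mm high, beyond the plate; origin at the centre of its underside
- mouse: bystander: black computer mouse, 105 by 60 mm, 34 mm high, beyond the plate; origin at the centre of its underside

How it is judged:
On the way, in this order (a step that is already met when the one before it is completed fails the run):
1. the dish stands in the blue ring, handle along the blue stripe, its lid still on (horizontal distance between dish and mark_blue below 0.01 m and horizontal distance between dish_handle and blue_stripe below 0.02 m and angle between dish's own z axis and vertical below 0.05 rad and z of dish in the frame of plate below 0.016 m and horizontal distance between lid and dish below 0.01 m and z of lid in the frame of dish below 0.032 m and horizontal distance between coupon and dish below 0.04 m and z of coupon in the frame of dish below 0.02 m and linear speed of dish below 0.02 m/s), for 0.2 s.
2. the lid, still held, is lowered to within 10 mm of the lid pad, knob up (horizontal distance between lid and lid_pad below 0.03 m and angle between lid's own z axis and vertical below 0.25 rad and z of lid in the frame of lid_pad below 0.016 m and contact force between the fingers and lid above 0.3 N), for 0.02 s.
At the end, for the whole second after the job is handed in: The dish stands flat on the plate, its centre within 10 mm of the blue ring's centre and its handle's grip point within 20 mm (horizontally) of the stripe point, the coupon inside it; the lid lies flat on the lid pad, knob up, within 25 mm of the pad's centre; all at rest (horizontal distance between dish and mark_blue below 0.01 m and horizontal distance between dish_handle and blue_stripe below 0.02 m and angle between dish's own z axis and vertical below 0.05 rad and z of dish in the frame of plate below 0.016 m and horizontal distance between lid and lid_pad below 0.025 m and angle between lid's own z axis and vertical below 0.1 rad and z of lid in the frame of lid_pad below 0.01 m and horizontal distance between coupon and dish below 0.04 m and z of coupon in the frame of dish below 0.02 m and linear speed of each of dish, lid below 0.02 m/s); the robot touches nothing.
It fails at once if the dish is lifted more than 6 mm off the plate or tipped by more than 0.12 rad (z of dish in the frame of plate above 0.018 m or angle between dish's own z axis and vertical above 0.12 rad).
It fails at once if the lid comes off (12 mm sideways or 10 mm up) while the dish is more than 20 mm from the blue ring's centre (horizontal distance between dish and mark_blue above 0.02 m and (horizontal distance between lid and dish above 0.012 m or z of lid in the frame of dish above 0.036 m)).
It fails at once if the slide box, bottle or mouse is moved more than 20 mm (distance of any of slide_box, bottle, mouse from where it was at the start of the episode above 0.02 m).
It also fails if it takes over 61 s, if anything falls off the work surface, if the arm or the gripper's body presses on something with over 40 N, if the wrist force passes 120 N, or if a joint passes its speed limit or range.

## Working session

There is one attempt and no reset: what is moved stays moved. The work goes in short steps, Python scripts to look and compute and a tool call to move; the robot and the scene stay as the last step left them, time stands still between calls to the robot, and variables do not carry over. Pictures are saved under pics/ and viewed, at most 10 in all, crops included, and the job is handed in when it is done.

Besides the shell and the picture viewer there is one more tool, called after "Call:" by a JSON object that holds its "op" and its "data". servo_tool: Moves the arm, as the interface text tells. Its arguments: {"type":"object","properties":{"plan":{"type":"array","items":{"type":"array","items":{"type":"number"}}},"force":{"type":"number"}},"required":["plan"]}

```bash
mkdir -p pics
cat > h.py <<'E'
import numpy as np, cv2
from station import ctrl
def save(name,fn):
    c=ctrl.camera(name); cv2.imwrite('pics/'+fn+'.png',c['pixels'][:,:,::-1]); np.savez('pics/'+fn+'.npz',**c); return c
def ray(c,u,v):
    K=c['mtx'];T=c['pose']; d=np.array([(u-K[0,2])/K[0,0],-(v-K[1,2])/K[1,1],-1.]); return T[:3,3],T[:3,:3]@d
def at_z(c,u,v,z):
    o,d=ray(c,u,v); return o+d*(z-o[2])/d[2]
def pt(c,u,v):
    o,d=ray(c,u,v); return o+d*c['z_map'][int(v),int(u)]
def cloud(c):
    v,u=np.mgrid[0:400,0:640]; K=c['mtx'];z=c['z_map']
    P=np.stack([(u-K[0,2])/K[0,0]*z,-(v-K[1,2])/K[1,1]*z,-z],-1); return P@c['pose'][:3,:3].T+c['pose'][:3,3]
E
python3 - <<'E'
from h import *
print(ctrl.get_obs())
a=save('scene','s0');b=save('side','d0')
print(a['pose'].round(3),a['mtx'].round(1),b['pose'].round(3),[k for k in a])
E
```

```text
{'time_s': 0.0, 'qpos': array([-6.66280340e-02,  3.00462837e-01,  1.52159031e+00, -3.47001640e-05,
        1.32068696e+00, -6.66073905e-02]), 'joint_vel': array([-0.00184949, -0.00012566, -0.00019395, -0.00131248,  0.00261032,
        0.00049878]), 'tau': array([-1.53750298e-03, -5.31805658e+01, -3.52735734e+01,  7.07558286e-02,
        2.43994006e-02, -4.79655944e-05]), 'ee_pos': array([ 5.49735995e-01, -9.85503458e-06,  2.04886956e-01]), 'eef_rot': array([-3.14044550e+00, -4.28365842e-05,  1.57078427e+00]), 'force': array([0.85910273, 0.62020908, 0.817676  ]), 'moment': array([ 0.00627367,  0.05211219, -0.0206124 ]), 'grip_force': 0.0, 'grip_width': 0.09399584859376041}
[[ 0.684 -0.589  0.432  1.185]
 [ 0.73   0.55  -0.406 -0.495]
 [ 0.002  0.593  0.805  1.041]
 [ 0.     0.     0.     1.   ]] [[513.6   0.  324.4]
 [  0.  513.6 207.1]
 [  0.    0.    1. ]] [[ 0.716  0.526 -0.459  0.098]
 [-0.698  0.524 -0.489 -0.578]
 [-0.017  0.67   0.742  0.91 ]
 [ 0.     0.     0.     1.   ]] ['pixels', 'z_map', 'mtx', 'pose']
```

View pics/s0.png

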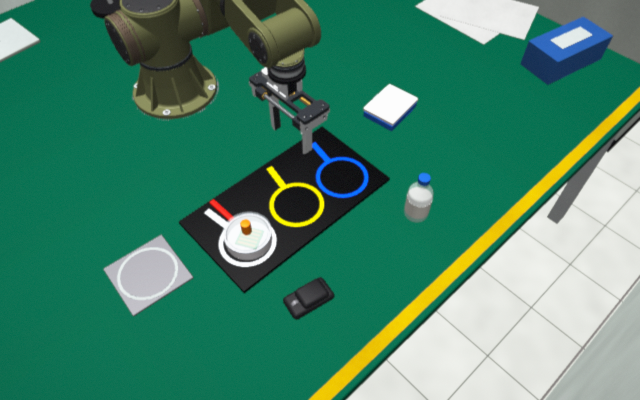

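View pics/d0.png

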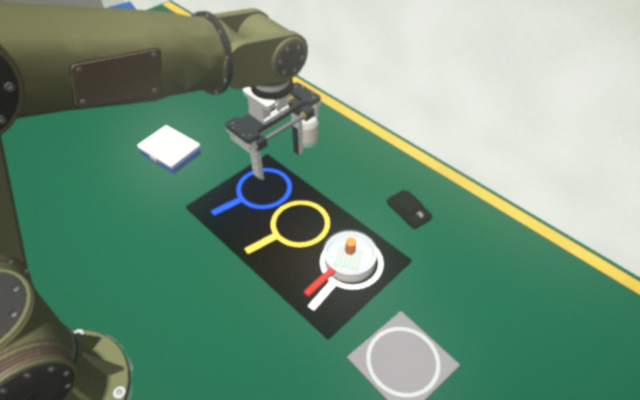

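The scene view shows the dish at (247,237) with its handle ending at (213,204), the blue ring at (342,177) with its stripe to (317,147), and the lid pad at (148,272). The side view shows the dish at (350,257), the blue ring at (264,188) and the pad at (403,360).

```bash
cat > seg.py <<'E'
from h import *
from scipy.optimize import least_squares
def zproj(c,m,z):
    v,u=np.nonzero(m); return np.array([at_z(c,a+.0,b+.0,z)[:2] for a,b in zip(u,v)])
def hsv(c): return cv2.cvtColor(c['pixels'],cv2.COLOR_RGB2HSV).astype(int)
def box(u0,u1,v0,v1):
    m=np.zeros((400,640),bool); m[v0:v1,u0:u1]=1; return m
def col(c,lo,hi,s=150,v=100):
    H=hsv(c); return (H[...,0]>=lo)&(H[...,0]<=hi)&(H[...,1]>s)&(H[...,2]>v)
def ring(P,r=.063):  # centre of annulus and stripe direction
    f=lambda p: np.hypot(*(P-p).T)-r
    p=least_squares(f,np.median(P,0),loss='soft_l1',f_scale=.003).x
    S=P[np.hypot(*(P-p).T)>.08]
    d=(S-p).mean(0) if len(S) else np.zeros(2)
    return p,d,np.arctan2(d[1],d[0]),len(P)
def handle(P):
    c=P.mean(0); w,V=np.linalg.eigh(np.cov((P-c).T)); d=V[:,1]; return c,d,np.ptp((P-c)@d)
E
python3 - <<'E'
from seg import *
for n,bb,bo,bp in (('s0',(300,372,135,205),(235,258,215,240),(100,195,232,316)),('d0',(205,300,160,220),(340,362,232,260),(345,462,310,400))):
    c=dict(np.load(f'pics/{n}.npz'))
    print(n,'blue',ring(zproj(c,col(c,100,130)&box(*bb),.012)))
    m=(col(c,0,4)|col(c,174,180)); c2,d,l=handle(zproj(c,m&box(200,400,190,310),.044)); print('red',c2,d,l,m.sum())
    m=col(c,6,20)&box(*bo); P=cloud(c)[m]; print('knob',m.sum(),np.median(P,0),P.max(0),P[P[:,2]>P[:,2].max()-.006].mean(0))
    H=hsv(c); m=(H[...,2]>205)&(H[...,1]<40)&box(*bp); print('pad',m.sum(),ring(zproj(c,m,.006),.066))
    P=cloud(c); C=P[(P[...,2]>.055)&(P[...,2]<.075)&box(*( (200,290,190,280) if n=='s0' else (310,390,220,300)))]; print('flange',len(C),C.mean(0) if len(C) else 0)
E
```

```text
s0 blue (array([0.58801653, 0.12581581]), array([-0.10708859,  0.01888991]), np.float64(2.9669936108755848), 802)
red [ 0.48408387 -0.17819284] [-0.99923832 -0.03902292] 0.07354078370553666 176
knob 92 [ 0.58976419 -0.17747986  0.07916372] [ 1.18505697 -0.16495074  1.04133518] [ 1.18505697 -0.49495606  1.04133518]
pad 613 (array([ 0.48882559, -0.39518779]), array([0., 0.]), np.float64(0.0), 613)
flange 48 [ 0.5895366  -0.17803338  0.06470542]
d0 blue (array([0.58731586, 0.12630678]), array([-0.10799772,  0.01862081]), np.float64(2.970852868206974), 1017)
red [ 0.4788069  -0.17880651] [-0.99955651 -0.02977891] 0.07879002560364391 232
knob 9 [ 0.57088019 -0.18134991  0.08247263] [ 0.5768293  -0.17464832  0.08476345] [ 0.57189443 -0.18081535  0.0822587 ]
pad 1030 (array([ 0.49045081, -0.39517369]), array([0., 0.]), np.float64(0.0), 1030)
flange 64 [ 0.57333246 -0.17972666  0.064077  ]
```

Call:
{"op": "servo_tool", "data": {"plan": [[100, -0.045, -0.015, 0, 0, 0, 0], [100, -0.045, -0.015, 0, 0, 0, 0], [100, -0.045, -0.015, 0, 0, 0, 0], [100, -0.043, -0.015, 0, 0, 0, 0], [100, 0, 0, 0, 0, 0, 0.18], [100, 0, 0, 0, 0, 0, 0.18], [100, 0, 0, 0, 0, 0, 0.18], [100, 0, 0, 0, 0, 0, 0.18]], "force": 30}}

```text
time_s: 1.1
ee_pos: [0.4898, -0.178, 0.2051]
eef_rot: [-3.141, 0.0, 0.845]
force: [-0.5, -0.6, 0.9]
grip_width: 0.0941
grip_force: 0.0
```

Call:
{"op": "servo_tool", "data": {"plan": [[100, 0, 0, 0, 0, 0, 0.17], [100, 0, 0, 0, 0, 0, 0.17], [100, 0, 0, 0, 0, 0, 0.17], [100, 0, 0, 0, 0, 0, 0.17], [100, 0, 0, 0, 0, 0, 0.135], [100, 0, 0, 0, 0, 0, 0], [100, 0, 0, 0, 0, 0, 0], [100, 0, 0, 0, 0, 0, 0]]}}

```text
time_s: 2.1
ee_pos: [0.49, -0.178, 0.2054]
eef_rot: [-3.142, 0.0, 0.038]
force: [-0.5, -0.5, -0.2]
grip_width: 0.094
grip_force: 0.0
```

Run:
```python
from h import *
c=save('wrist','w1'); print(c['pose'].round(3),c['mtx'].round(1)); save('side','d1'); o=ctrl.get_obs(); print(o['qpos'],o['time_s'])
```

```text
[[ 0.037  0.958  0.284  0.573]
 [-0.999  0.035  0.011 -0.176]
 [ 0.001 -0.284  0.959  0.385]
 [ 0.     0.     0.     1.   ]] [[345.7   0.  320.8]
 [  0.  345.7 196.4]
 [  0.    0.    1. ]]
[-4.18720868e-01  2.36036690e-01  1.60188177e+00 -1.43664231e-08
  1.30372380e+00  1.11526626e+00] 2.2
```

View pics/w1.png

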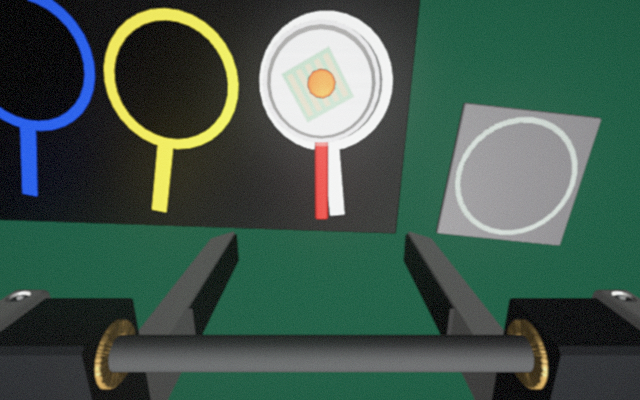

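The wrist view shows the knob top at (321,83) and the handle from (321,143) to (322,218). The blue stripe ends at (30,195) and the pad circle is centred near (517,177).

Run:
```python
from seg import *
c=dict(np.load('pics/w1.npz')); H=hsv(c)
m=col(c,6,20,140)&box(290,350,60,110); P=zproj(c,m,.084); print('knob',m.sum(),P.mean(0),P.min(0),P.max(0))
m=(col(c,0,4)|col(c,174,180))&box(290,350,130,230); P=zproj(c,m,.044); print('red',handle(P),P.min(0),P.max(0))
print('blue',ring(zproj(c,col(c,100,130)&box(0,110,0,210),.012)))
m=(H[...,2]>190)&(H[...,1]<40)&box(445,590,110,240); print('pad',m.sum(),ring(zproj(c,m,.006),.066))
for n in ('d1','s0'):
    c=dict(np.load(f'pics/{n}.npz')); b=(330,370,225,262) if n=='d1' else (235,258,215,240)
    v,u=np.nonzero(col(c,6,20,120)&box(*b)); print(u.mean(),v.mean(),u.min(),u.max(),v.min(),v.max(), at_z(c,u.mean(),v.mean(),.066))
```

```text
knob 154 [ 0.5844851  -0.17309893] [ 0.57186808 -0.18605084] [ 0.59170827 -0.16592492]
red (array([ 0.48522327, -0.17919679]), array([-0.99907257, -0.0430582 ]), np.float64(0.0755827128438396)) [ 0.44712322 -0.18713501] [ 0.52288991 -0.17237669]
blue (array([0.5867552 , 0.12266216]), array([-0.10616237,  0.01914114]), np.float64(2.9632085521762606), 3619)
pad 1835 (array([ 0.48965447, -0.39833446]), array([0., 0.]), np.float64(0.0), 1835)
350.0973451327434 245.6637168141593 346 354 238 253 [ 0.58151419 -0.17301265  0.066     ]
245.83 227.23 240 250 220 234 [ 0.5813511  -0.17369658  0.066     ]
```

Call:
{"op": "servo_tool", "data": {"plan": [[100, -0.002, 0, 0.03, 0, 0, 0], [100, -0.002, 0, 0.04, 0, 0, 0], [100, -0.002, 0.001, 0.04, 0, 0, 0], [100, -0.002, 0, 0.04, 0, 0, 0], [100, 0, 0, 0.025, 0, 0, 0], [100, 0, 0, 0.011, 0, 0, 0], [100, 0, 0, 0, 0, 0, 0], [100, 0, 0, 0, 0, 0, 0]]}}

```text
time_s: 3.2
ee_pos: [0.4826, -0.1795, 0.0205]
eef_rot: [3.141, -0.001, 0.036]
force: [0.3, 0.3, -0.5]
grip_width: 0.0938
grip_force: 0.0
```

Call:
{"op": "servo_tool", "data": {"plan": [[60, 0, 0, 0, 0, 0, 0], [30, 0, 0, 0, 0, 0, 0], [20, 0, 0, 0, 0, 0, 0], [15, 0, 0, 0, 0, 0, 0], [8, 0, 0, 0, 0, 0, 0], [0, 0, 0, 0, 0, 0, 0], [0, 0, 0, 0, 0, 0, 0], [0, 0, 0, 0, 0, 0, 0]]}}

```text
time_s: 4.2
ee_pos: [0.482, -0.1793, 0.0194]
eef_rot: [-3.142, 0.0, 0.036]
force: [0.7, -0.5, 0.0]
grip_width: 0.0171
grip_force: 0.0
```

Run:
```python
from seg import *
c=save('side','d2');save('scene','s2');o=ctrl.get_obs();print(o['ee_pos'],o['eef_rot'],o['force'],o['moment'],o['grip_width'],o['grip_force'])
cv2.imwrite('pics/d2c.png',cv2.resize(c['pixels'][200:330,250:410,::-1],None,fx=4,fy=4,interpolation=cv2.INTER_CUBIC))
```

```text
[ 0.48200635 -0.17925963  0.01944287] [-3.14155721e+00  7.70885735e-05  3.59095081e-02] [-0.4080449   1.40874997  0.04280682] [0.16970826 0.08802869 0.1248719 ] 0.013793649811003464 30.000439882278442
```

View pics/d2c.png

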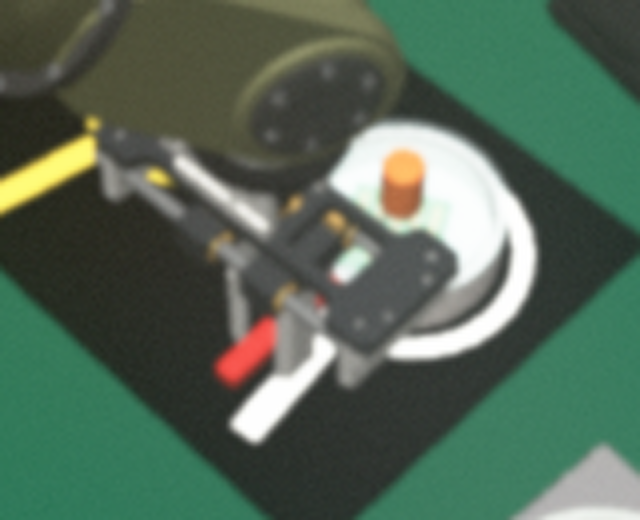

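Call:
{"op": "servo_tool", "data": {"plan": [[0, 0.0005, -0.008, 0, 0, 0, 0], [0, 0.001, -0.018, 0, 0, 0, 0], [0, 0.0015, -0.028, 0, 0, 0, 0], [0, 0.0018, -0.0305, 0, 0, 0, 0], [0, 0.0018, -0.0305, 0, 0, 0, 0], [0, 0.0018, -0.0305, 0, 0, 0, 0], [0, 0.0018, -0.0305, 0, 0, 0, 0], [0, 0.0018, -0.0305, 0, 0, 0, 0]], "force": 40}}

```text
time_s: 5.3
ee_pos: [0.4862, 0.0291, 0.0194]
eef_rot: [3.142, 0.0, 0.036]
force: [0.5, -2.6, -1.1]
grip_width: 0.0136
grip_force: 40.1
```

Call:
{"op": "servo_tool", "data": {"plan": [[0, 0.0018, -0.0305, 0, 0, 0, 0], [0, 0.0018, -0.0305, 0, 0, 0, 0], [0, 0.0015, -0.028, 0, 0, 0, 0], [0, 0.001, -0.018, 0, 0, 0, 0], [0, 0.0005, -0.008, 0, 0, 0, 0], [0, 0, 0, 0, 0, 0, 0.03], [0, 0, 0, 0, 0, 0, 0.06], [0, 0, 0, 0, 0, 0, 0.06]]}}

```text
time_s: 6.3
ee_pos: [0.4892, 0.1424, 0.0195]
eef_rot: [-3.141, -0.0, -0.117]
force: [0.9, 2.7, -0.9]
grip_width: 0.0135
grip_force: 40.1
```

Call:
{"op": "servo_tool", "data": {"plan": [[0, 0, 0, 0, 0, 0, 0.04], [0, 0, 0, 0, 0, 0, 0.02], [0, 0, 0, 0, 0, 0, 0], [0, 0, 0, 0, 0, 0, 0], [0, 0, 0, 0, 0, 0, 0], [0, 0, 0, 0, 0, 0, 0], [0, 0, 0, 0, 0, 0, 0], [0, 0, 0, 0, 0, 0, 0]]}}

```text
time_s: 7.3
ee_pos: [0.4891, 0.1427, 0.0194]
eef_rot: [3.142, -0.0, -0.174]
force: [2.0, 0.5, -2.2]
grip_width: 0.0138
grip_force: 40.0
```

Run:
```python
from seg import *
a=save('side','d3');b=save('scene','s3');c=save('wrist','w3');o=ctrl.get_obs();print(o['ee_pos'],o['eef_rot'],o['force'],o['grip_width'])
im=np.hstack([cv2.resize(x['pixels'][r:r+120,k:k+130,::-1],(390,360),interpolation=cv2.INTER_CUBIC) for x,r,k in ((a,130,195),(b,110,275))]); cv2.imwrite('pics/c3.png',im)
```

```text
[0.4891475  0.14269383 0.01947172] [-3.14150637e+00 -7.29421709e-05 -1.74278521e-01] [ 2.18601661  1.44344815 -1.93405475] 0.013548160442010333
```

View pics/c3.png

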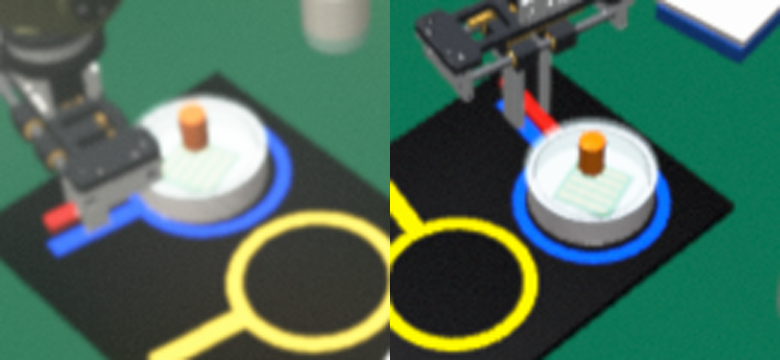

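View pics/w3.png

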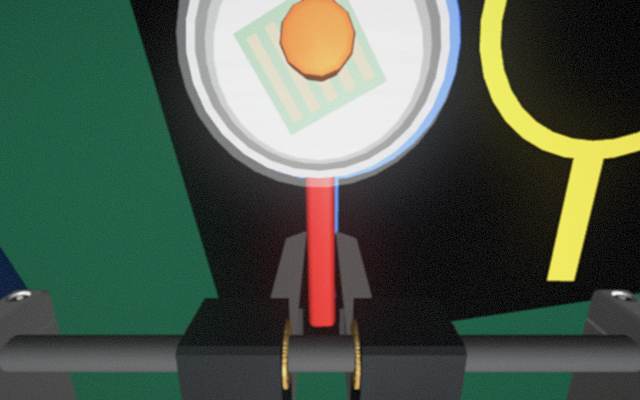

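Run:
```python
from seg import *
c=dict(np.load('pics/w3.npz'))
a=-.174; R=np.array([[np.cos(a),np.sin(a)],[-np.sin(a),np.cos(a)]]); g=np.array([.48915,.1427])
m=col(c,100,130,80,60)&box(260,480,0,300); v,u=np.nonzero(m)
q=(zproj(c,m,.012)-g)@R.T   # handle frame: x outward to dish (dish at .1), y left
s=q[v>190]; print('stripe y range',s.min(0),s.max(0)); r=q[v<150]; print(len(r),'max ring radius about dish',np.sort(np.hypot(*(r-[.1,0]).T))[-15:], 'y min',r[:,1].min())
m=(col(c,0,4)|col(c,174,180))&box(260,380,180,330); q=(zproj(c,m,.044)-g)@R.T; print('red',q.min(0),q.max(0),q.mean(0))
m=col(c,4,20,120)&box(270,370,0,85); q=(zproj(c,m,.084)-g)@R.T; print('knob',q.min(0),q.max(0))
for n,k in (('s3',(325,380,140,200)),('d3',(240,300,160,215))):
    c=dict(np.load(f'pics/{n}.npz')); m=col(c,100,130)&box(*((300,372,135,205) if n=='s3' else (205,300,160,220)))
    P=zproj(c,m,.012); S=P[P[:,0]>.545]; print(n,'ring visible',len(S),least_squares(lambda p:np.maximum(np.hypot(*(S-p).T)-.068,0)+np.minimum(np.hypot(*(S-p).T)-.058,0),[.5875,.1255]).x, 'ymin',S[:,1].min(),'xmax',S[:,0].max())
    for z in (0.066,):
        v,u=np.nonzero(col(c,4,20,120)&box(*((325,375,145,175) if n=='s3' else (245,275,155,190)))); print('knob',len(u),at_z(c,u.mean(),v.mean(),z))
```

```text
stripe y range [ 0.00547699 -0.01145819] [ 0.03084752 -0.00909965]
1405 max ring radius about dish [0.07222866 0.07225648 0.07226174 0.07230508 0.07231161 0.07232308
 0.07237107 0.07239225 0.07239702 0.0724038  0.07246398 0.07248268
 0.07248488 0.07250487 0.07260827] y min -0.07131234352128817
red [-0.03385864 -0.00834516] [0.04171029 0.00602118] [ 0.00580124 -0.00094546]
knob [ 0.08753855 -0.01097789] [0.10975463 0.01105913]
s3 ring visible 386 [0.59146751 0.12539283] ymin 0.056077356166834236 xmax 0.6610427949986586
knob 105 [0.58552739 0.12930654 0.066     ]
d3 ring visible 247 [0.59265532 0.1251459 ] ymin 0.05604970391902009 xmax 0.6621990111339308
knob 86 [0.5880999  0.13002395 0.066     ]
```

The dish sits about 3 mm too far to the left of the stripe, so I'll nudge it over, then release and rise.

Call:
{"op": "servo_tool", "data": {"plan": [[0, 0, 0.001, 0, 0, 0, 0], [0, 0, 0.001, 0, 0, 0, 0], [0, 0, 0.001, 0, 0, 0, 0], [0, 0, 0, 0, 0, 0, 0], [0, 0, 0, 0, 0, 0, 0], [0, 0, 0, 0, 0, 0, 0], [15, 0, 0, 0, 0, 0, 0], [25, 0, 0, 0, 0, 0, 0]]}}

```text
time_s: 8.45
ee_pos: [0.4887, 0.1396, 0.0195]
eef_rot: [3.141, -0.0, -0.174]
force: [-0.3, 0.1, -0.3]
grip_width: 0.0211
grip_force: 0.0
```

Call:
{"op": "servo_tool", "data": {"plan": [[50, 0, 0, 0, 0, 0, 0], [100, 0, 0, 0, 0, 0, 0], [100, 0, 0, 0, 0, 0, 0], [100, 0, 0, -0.02, 0, 0, 0], [100, 0, 0, -0.05, 0, 0, 0], [100, 0, 0, -0.06, 0, 0, 0], [100, 0, 0, -0.05, 0, 0, 0], [100, 0, 0, 0, 0, 0, 0]]}}

```text
time_s: 9.45
ee_pos: [0.4899, 0.14, 0.2031]
eef_rot: [-3.139, -0.006, -0.174]
force: [-0.6, -0.2, -0.4]
grip_width: 0.0937
grip_force: 0.0
```

Run:
```python
from seg import *
c=save('wrist','w4');o=ctrl.get_obs();print(o['time_s'],o['ee_pos'],o['eef_rot'],o['grip_width'])
```

```text
9.5 [0.48898495 0.13981026 0.20046952] [-3.14060472e+00 -2.43027568e-03 -1.74193577e-01] 0.09413384132606878
```

View pics/w4.png

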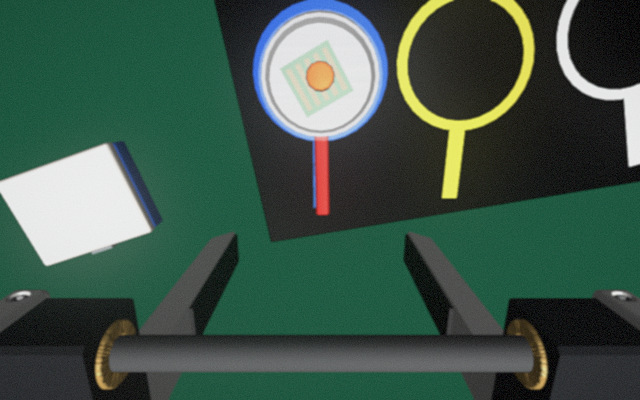

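The dish is inside the blue ring with its handle close over the stripe; a sliver of the stripe shows on the left at (314,170), and the knob is at (320,76).

Run:
```python
from seg import *
c=dict(np.load('pics/w4.npz'))
a=-.174; R=np.array([[np.cos(a),np.sin(a)],[-np.sin(a),np.cos(a)]]); g=np.array([.489,.1398])
m=col(c,100,130,110,60)&box(240,400,0,225); q=(zproj(c,m,.012)-g)@R.T
S=q[(q[:,0]>.05)]; 
f=lambda p:(lambda d:np.maximum(d-.068,0)*5+np.minimum(d-.058,0))(np.hypot(*(S-p).T))
h=cv2.convexHull((S*1e4).astype(np.float32))[:,0]/1e4; print('hull n',len(h),'fit out',least_squares(lambda p:np.hypot(*(h-p[:2]).T)-p[2],[.1,0,.068],loss='soft_l1',f_scale=.001).x, S.min(0),S.max(0))
T=q[q[:,0]<.03]; print('stripe',T.min(0),T.max(0))
for x0 in (-.03,-.01,.01):
    t=T[abs(T[:,0]-x0)<.008]; print(x0,t.min(0)[1],t.max(0)[1]) if len(t) else 0
m=(col(c,0,4)|col(c,174,180))&box(260,380,120,230); q=(zproj(c,m,.044)-g)@R.T; print('red',handle(q),q.min(0),q.max(0))
H=hsv(c); m=(H[...,1]<60)&(H[...,2]>110)&box(250,390,0,138); q=(zproj(c,m,.052)-g)@R.T
h=cv2.convexHull((q*1e4).astype(np.float32))[:,0]/1e4; print('flange',least_squares(lambda p:np.hypot(*(h-p[:2]).T)-p[2],[.1,0,.057],loss='soft_l1',f_scale=.001).x)
m=col(c,4,20,120)&box(290,350,50,100); P=zproj(c,m,.084); print('knob',P.mean(0),P.min(0),P.max(0)); q=(P-g)@R.T; print(q.mean(0),q.min(0),q.max(0))
```

```text
hull n 66 fit out [0.10523887 0.00054215 0.0688146 ] [ 0.05073347 -0.06854655] [0.17173252 0.0693881 ]
stripe [-0.03688882  0.00704713] [0.02964002 0.00934948]
-0.03 0.0072118588918375455 0.008431435360381953
-0.01 0.007076640548439589 0.009349483043557401
0.01 0.007047134028740391 0.009229458911264895
red (array([ 0.00330468, -0.00195066]), array([-0.9998225 , -0.01884072]), np.float64(0.0765127383607009)) [-0.0352904 -0.0088955] [0.04104768 0.00455463]
flange [0.09989406 0.00026639 0.05377507]
knob [0.5867036  0.12288553] [0.57544785 0.11186507] [0.59748573 0.13361892]
[0.09915658 0.00025571] [ 0.08790962 -0.01059504] [0.10957762 0.01069443]
```

The ring centre lies about 4–5 mm further out along the handle axis. That is within tolerance, but I'll regrasp and push it in for margin.

Call:
{"op": "servo_tool", "data": {"plan": [[100, 0, 0, 0.03, 0, 0, 0], [100, 0, 0, 0.045, 0, 0, 0], [100, 0, 0, 0.045, 0, 0, 0], [100, 0, 0, 0.04, 0, 0, 0], [100, 0, 0, 0.015, 0, 0, 0], [100, 0, 0, 0.005, 0, 0, 0], [60, 0, 0, 0, 0, 0, 0], [30, 0, 0, 0, 0, 0, 0]], "force": 30}}

```text
time_s: 10.5
ee_pos: [0.4892, 0.1399, 0.0205]
eef_rot: [-3.141, -0.002, -0.174]
force: [-0.1, 0.7, 0.3]
grip_width: 0.0772
grip_force: 0.0
```

Call:
{"op": "servo_tool", "data": {"plan": [[20, 0, 0, 0, 0, 0, 0], [15, 0, 0, 0, 0, 0, 0], [8, 0, 0, 0, 0, 0, 0], [0, 0, 0, 0, 0, 0, 0], [0, 0, 0, 0, 0, 0, 0], [0, 0, 0, 0, 0, 0, 0], [0, 0.001, 0, 0, 0, 0, 0], [0, 0.002, 0, 0, 0, 0, 0]]}}

```text
time_s: 11.5
ee_pos: [0.491, 0.1394, 0.0194]
eef_rot: [3.141, 0.001, -0.174]
force: [-4.9, 1.0, 4.3]
grip_width: 0.0135
grip_force: 30.0
```

Call:
{"op": "servo_tool", "data": {"plan": [[0, 0.001, 0, 0, 0, 0, 0], [0, 0, 0, 0, 0, 0, 0], [0, 0, 0, 0, 0, 0, 0], [0, 0, 0, 0, 0, 0, 0], [15, 0, 0, 0, 0, 0, 0], [25, 0, 0, 0, 0, 0, 0], [100, 0, 0, 0, 0, 0, 0], [100, 0, 0, 0, 0, 0, 0]]}}

```text
time_s: 12.5
ee_pos: [0.4926, 0.139, 0.0194]
eef_rot: [3.142, -0.0, -0.174]
force: [-0.9, -0.3, 0.8]
grip_width: 0.04
grip_force: 0.0
```

Call:
{"op": "servo_tool", "data": {"plan": [[100, 0, 0, 0, 0, 0, 0], [100, 0, 0, -0.03, 0, 0, 0], [100, 0, 0, -0.05, 0, 0, 0], [100, 0, 0, -0.06, 0, 0, 0], [100, 0, 0, -0.04, 0, 0, 0], [100, 0, 0, 0, 0, 0, 0], [100, 0, 0, 0, 0, 0, 0], [100, 0, 0, 0, 0, 0, 0]]}}

```text
time_s: 13.5
ee_pos: [0.4921, 0.1389, 0.1981]
eef_rot: [3.141, 0.002, -0.174]
force: [1.1, 0.4, -0.5]
grip_width: 0.094
grip_force: 0.0
```

Run:
```python
from seg import *
c=save('wrist','w5');o=ctrl.get_obs();print(o['time_s'],o['ee_pos'],o['eef_rot'],o['grip_width'],o['qpos'])
a=-.174; R=np.array([[np.cos(a),np.sin(a)],[-np.sin(a),np.cos(a)]]); g=o['ee_pos'][:2]
m=col(c,100,130,110,60)&box(240,400,0,225); q=(zproj(c,m,.012)-g)@R.T
S=q[(q[:,0]>.05)]
h=cv2.convexHull((S*1e4).astype(np.float32))[:,0]/1e4; print('ring',least_squares(lambda p:np.hypot(*(h-p[:2]).T)-p[2],[.1,0,.068],loss='soft_l1',f_scale=.001).x)
m=(col(c,0,4)|col(c,174,180))&box(260,380,120,230); q=(zproj(c,m,.044)-g)@R.T; print('red',handle(q),q.min(0))
m=col(c,4,20,120)&box(290,350,40,110); P=zproj(c,m,.084); print('knob',P.mean(0),P.min(0),P.max(0)); q=(P-g)@R.T; print(q.mean(0),q.min(0),q.max(0))
```

```text
13.55 [0.4921379  0.13891909 0.19823265] [ 3.14077863e+00  1.96417689e-03 -1.74214220e-01] 0.09415661915543085 [ 2.03501965e-01  2.21338062e-01  1.63713058e+00 -3.36156249e-05
  1.28524995e+00  1.94852122e+00]
ring [0.10244944 0.00083286 0.06864203]
red (array([ 0.00366151, -0.00150722]), array([-0.99997296, -0.00735416]), np.float64(0.0762586892131779)) [-0.03484598 -0.00765547]
knob [0.58978707 0.12160638] [0.57858846 0.11096829] [0.60081524 0.1323551 ]
[ 0.09917191 -0.00014594] [ 0.08819212 -0.01039549] [0.11006525 0.01045183]
```

Call:
{"op": "servo_tool", "data": {"plan": [[100, 0.03, 0, 0, 0, 0, 0], [100, 0.04, 0, 0.005, 0, 0, 0], [100, 0.029, 0, 0.025, 0, 0, 0], [100, 0, 0, 0.04, 0, 0, 0], [100, 0, 0, 0.04, 0, 0, 0], [100, 0, 0, 0.022, 0, 0, 0], [100, 0, 0, 0.01, 0, 0, 0], [100, 0, 0, 0, 0, 0, 0]], "force": 20}}

```text
time_s: 14.55
ee_pos: [0.5899, 0.1219, 0.057]
eef_rot: [3.141, 0.001, -0.174]
force: [0.3, -0.0, 0.1]
grip_width: 0.0942
grip_force: 0.0
```

Call:
{"op": "servo_tool", "data": {"plan": [[60, 0, 0, 0, 0, 0, 0], [40, 0, 0, 0, 0, 0, 0], [32, 0, 0, 0, 0, 0, 0], [28, 0, 0, 0, 0, 0, 0], [24, 0, 0, 0, 0, 0, 0], [10, 0, 0, 0, 0, 0, 0], [0, 0, 0, 0, 0, 0, 0], [0, 0, 0, 0, 0, 0, 0]]}}

```text
time_s: 15.55
ee_pos: [0.59, 0.1219, 0.0574]
eef_rot: [-3.142, 0.0, -0.174]
force: [0.2, -0.0, 0.3]
grip_width: 0.0236
grip_force: 20.0
```

Call:
{"op": "servo_tool", "data": {"plan": [[0, 0, 0, -0.003, 0, 0, 0], [0, 0, 0, -0.005, 0, 0, 0], [0, 0, 0, -0.008, 0, 0, 0], [0, 0, 0, -0.014, 0, 0, 0], [0, 0, 0, -0.02, 0, 0, 0], [0, 0, 0, -0.02, 0, 0, 0], [0, 0, 0, -0.015, 0, 0, 0], [0, 0, 0, -0.005, 0, 0, 0]]}}

```text
time_s: 16.55
ee_pos: [0.5903, 0.1219, 0.1487]
eef_rot: [-3.141, -0.001, -0.174]
force: [-0.3, -0.8, -1.9]
grip_width: 0.0239
grip_force: 20.0
```

Run:
```python
from seg import *
a=save('side','d6');b=save('scene','s6');o=ctrl.get_obs();print(o['ee_pos'],o['eef_rot'],o['force'],o['grip_width'],o['grip_force'])
im=np.hstack([cv2.resize(x['pixels'][r:r+120,k:k+130,::-1],(390,360),interpolation=cv2.INTER_CUBIC) for x,r,k in ((a,130,195),(b,90,275))]); cv2.imwrite('pics/c6.png',im)
a=o['eef_rot'][2]; d=np.array([.490,-.3965])-o['ee_pos'][:2]; print('tool xy',d@[np.cos(a),np.sin(a)],d@[np.sin(a),-np.cos(a)])
```

```text
[0.59008618 0.12187752 0.1477668 ] [-3.14144643e+00 -4.21758128e-04 -1.74158705e-01] [ 0.48141696  1.44710025 -1.18794846] 0.023396489756848795 19.99983698129654
tool xy -0.008747877261598255 0.5278787481275222
```

View pics/c6.png

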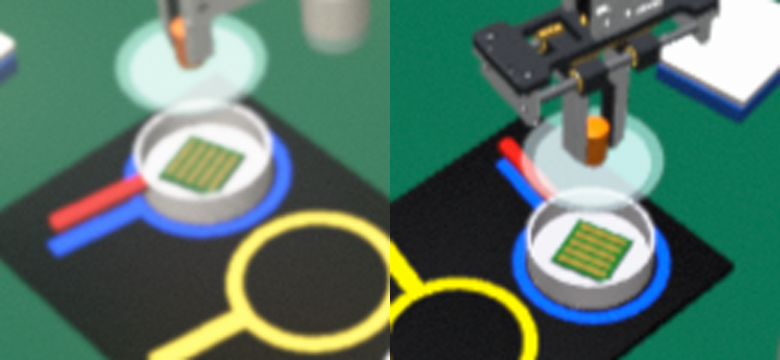

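The lid is held level, and the dish with the coupon is still in the ring. I'll carry the lid to the pad.

Call:
{"op": "servo_tool", "data": {"plan": [[0, 0, 0.01, 0, 0, 0, 0], [0, 0, 0.025, 0, 0, 0, 0], [0, -0.0008, 0.0416, 0, 0, 0, 0], [0, -0.0008, 0.0416, 0, 0, 0, 0], [0, -0.0008, 0.0416, 0, 0, 0, 0], [0, -0.0008, 0.0416, 0, 0, 0, 0], [0, -0.0008, 0.0416, 0, 0, 0, 0], [0, -0.0008, 0.0416, 0, 0, 0, 0]]}}

```text
time_s: 17.65
ee_pos: [0.535, -0.1593, 0.1468]
eef_rot: [-3.142, 0.001, -0.174]
force: [-0.4, 0.0, -0.9]
grip_width: 0.0237
grip_force: 20.0
```

Call:
{"op": "servo_tool", "data": {"plan": [[0, -0.0008, 0.0416, 0, 0, 0, 0], [0, -0.0008, 0.0416, 0, 0, 0, 0], [0, -0.0008, 0.0416, 0, 0, 0, 0], [0, -0.0008, 0.0416, 0, 0, 0, 0], [0, -0.0008, 0.0416, 0, 0, 0, 0], [0, 0, 0.025, 0, 0, 0, 0], [0, 0, 0.01, 0, 0, 0, 0], [0, 0, 0, 0, 0, 0, 0]]}}

```text
time_s: 18.65
ee_pos: [0.49, -0.3959, 0.1471]
eef_rot: [-3.141, 0.0, -0.174]
force: [0.8, 0.0, -1.0]
grip_width: 0.0238
grip_force: 20.0
```

Call:
{"op": "servo_tool", "data": {"plan": [[0, 0, 0, 0.01, 0, 0, 0], [0, 0, 0, 0.025, 0, 0, 0], [0, 0, 0, 0.03, 0, 0, 0], [0, 0, 0, 0.025, 0, 0, 0], [0, 0, 0, 0.015, 0, 0, 0], [0, 0, 0, 0.007, 0, 0, 0], [0, 0, 0, 0.004, 0, 0, 0], [0, 0, 0, 0, 0, 0, 0]]}}

```text
time_s: 19.65
ee_pos: [0.4901, -0.3963, 0.0319]
eef_rot: [3.141, -0.001, -0.174]
force: [-0.1, 0.6, 0.0]
grip_width: 0.0236
grip_force: 20.0
```

Run:
```python
from seg import *
a=save('side','d7');b=save('scene','s7');o=ctrl.get_obs();print(o['ee_pos'],o['eef_rot'],o['force'],o['grip_width'],o['grip_force'])
im=np.hstack([cv2.resize(x['pixels'][r:r+120,k:k+130,::-1],(390,360),interpolation=cv2.INTER_CUBIC) for x,r,k in ((a,280,340),(b,210,85))]); cv2.imwrite('pics/c7.png',im)
```

```text
[ 0.49016527 -0.39645236  0.03210021] [ 3.14105494e+00 -8.58444664e-04 -1.74226074e-01] [-0.06688988 -0.01552493 -0.62859597] 0.023872625801534677 19.99979943037033
```

View pics/c7.png

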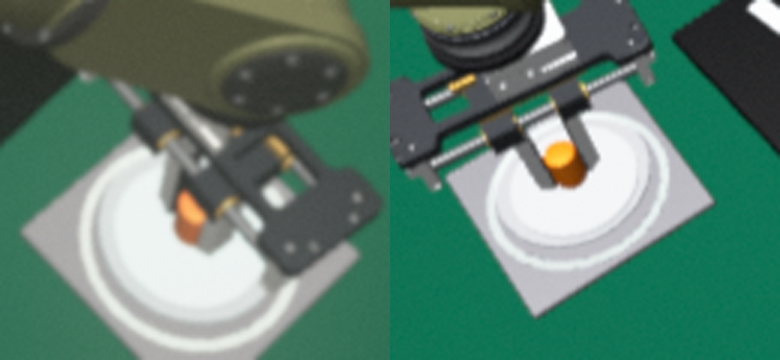

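The lid hovers about 6 mm above the pad, centred within the circle. I'll lower it gently until the force shows contact.

Call:
{"op": "servo_tool", "data": {"plan": [[0, 0, 0, 0.002, 0, 0, 0], [0, 0, 0, 0.002, 0, 0, 0], [0, 0, 0, 0.001, 0, 0, 0], [0, 0, 0, 0.001, 0, 0, 0], [0, 0, 0, 0.0005, 0, 0, 0], [0, 0, 0, 0, 0, 0, 0], [0, 0, 0, 0, 0, 0, 0], [0, 0, 0, 0, 0, 0, 0]]}}

```text
time_s: 20.75
ee_pos: [0.4899, -0.3962, 0.0254]
eef_rot: [3.141, -0.0, -0.174]
force: [-2.0, 2.4, 5.8]
grip_width: 0.0235
grip_force: 20.0
```

Contact is confirmed at 5.8 N upward. Now release and rise.

Call:
{"op": "servo_tool", "data": {"plan": [[0, 0, 0, 0, 0, 0, 0], [28, 0, 0, 0, 0, 0, 0], [32, 0, 0, 0, 0, 0, 0], [45, 0, 0, 0, 0, 0, 0], [70, 0, 0, 0, 0, 0, 0], [90, 0, 0, 0, 0, 0, 0], [90, 0, 0, 0, 0, 0, 0], [90, 0, 0, 0, 0, 0, 0]]}}

```text
time_s: 21.75
ee_pos: [0.4899, -0.3962, 0.0249]
eef_rot: [3.142, -0.0, -0.174]
force: [-0.7, 0.0, 0.2]
grip_width: 0.0766
grip_force: 0.0
```

Call:
{"op": "servo_tool", "data": {"plan": [[90, 0, 0, -0.02, 0, 0, 0], [90, 0, 0, -0.04, 0, 0, 0], [90, 0, 0, -0.04, 0, 0, 0], [90, 0, 0, -0.04, 0, 0, 0], [90, 0, 0, -0.04, 0, 0, 0], [90, 0, 0, 0, 0, 0, 0], [90, 0, 0, 0, 0, 0, 0], [90, 0, 0, 0, 0, 0, 0]]}}

```text
time_s: 22.75
ee_pos: [0.4896, -0.396, 0.204]
eef_rot: [-3.141, 0.001, -0.174]
force: [-1.0, -1.1, 0.2]
grip_width: 0.084
grip_force: 0.0
```

Run:
```python
from seg import *
c=save('scene','s8'); print(ctrl.get_obs()['time_s'])
```

```text
22.8
```

View pics/s8.png

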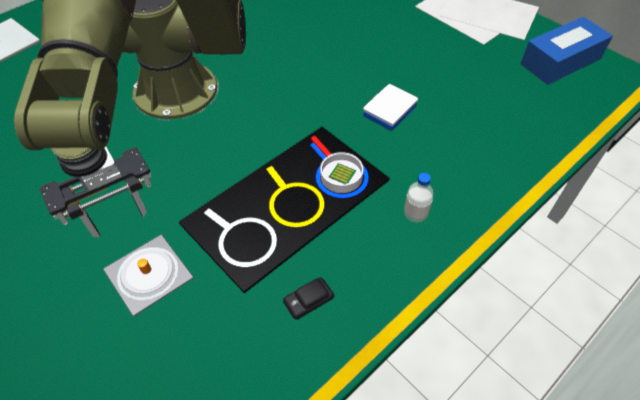

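The lid lies flat and centred on the pad at (148,272). The dish with its coupon is in the blue ring at (342,173), and the bystanders are where they started.

```bash
python3 -c "
from station import ctrl
print(ctrl.hand_in())"
```

```text
the job is handed in; nothing more can be done
None
```

I handed the job in at about 23 s: the dish is in the blue ring with its handle along the stripe and the coupon inside, the lid is knob up in the middle of the grey pad, and the bystanders look untouched; the hand-in returned no verdict.

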